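Hold a stock bin's lid at its balance point

TASK

Take the carton off the lid of the white stock bin and lay it flat inside the empty grey tray on the counter; do not drop it or stand it on edge. Then grip the steel bar of the shut lid and swing the lid up to its balance point, a little short of upright, where it wants to fall neither shut nor open, never letting it go over backwards or drop, and finish while holding it there, the bar still in the grip, so that a colleague can screw on the lid stay. Leave the other goods on the counter where they are.

Things in the scene. Friction and masses are not known exactly. Their poses are not given: they have to be found in the camera images.
- bin: White sheet-metal stock bin fixed to the counter, 140 (x) x 200 (y) x 100 high, with a hinged lid on top. Origin: centre of its underside; z up. The lid's hinge runs along the bin's y at its +x (far) top edge; the lid's bar is on the -x side.
- flap (a joint): Lid angle in rad: 0 shut (level), grows as its front edge swings up and back; stop at 1.95. The lid is an upside-down pan 140 x 200 x 30 high, 0.4 kg, on a nearly frictionless hinge at its lower rear edge; no latch. Its centre of mass is above the hinge level, so it balances at 1.32 rad (76 degrees, leaning 14 degrees towards the robot): below that it falls shut, beyond it falls open.
- flap_hinge (a point): Middle of the lid's hinge line, on the bin's far top edge, 100 above the counter.
- flap_bar (a point): Middle of the lid's round grab bar, 12 thick, 140 long, parallel to the hinge, 50 in front of the lid's front edge and open behind. Lid shut: 190 in front of the hinge line, 15 above it. At balance: 32 in front of it, 188 above. Pinch it from above, a finger each side; it can turn between the fingers. The point turns with the lid.
- carton: Plain brown cardboard carton with a paper band, 60 (x) x 150 (y) x 40 high (z), about 0.25 kg, lying on the lid at the start, its underside 130 above the counter. Origin: centre of its underside; z up. Grasp it across its 60 width.
- tray: Empty shallow grey plastic tray on the counter, fixed, outside 158 (x) x 218 (y) x 18 high, walls and floor 4 thick. It is at the robot's left or right. Origin: centre of its underside; z up.
- spools: Bystander: open cardboard box of thread spools, 130 x 180, 70 high, at the other side from the tray. Origin: centre of its underside. Leave it alone.
- oil: Bystander: white bottle with a black cap, 48 diameter, 130 high, standing beyond the bin to the left. Origin: centre of its underside. Leave it alone.
- snips: Bystander: thread snips on a card, 50 x 130, 13 high, beyond the bin to the right. Origin: centre of its underside. Leave it alone.

How it is judged:
By the outcome, as a careful person would: the job done as asked, in the order asked, and still so for the second after the job is handed in, while the arm keeps its last pose, push and grip.
It also fails if it takes over 61 s, if anything falls off the work surface, if the arm or the gripper's body presses on something with over 40 N, if the wrist force passes 120 N, or if a joint passes its speed limit or range.

ROBOT

A 6-joint arm with a two-finger parallel gripper is mounted at the origin on the work surface. World frame = base frame: x ahead of the robot, y to its left, z up, the work surface at z = 0. Lengths are in mm, angles in rad, forces in N, time in s.
With the tool pointing down it reaches from about 275 to 1000 mm from the base axis. Payload 8.4 kg.
Tool frame: the origin (TCP) lies at the centre of the arm's flange, where the gripper is bolted on; the fingertips stand 173 mm ahead of it and the grasp point (between the pads) lies 155 mm ahead of it; z points along the fingers, y is the direction in which the jaws open and shut (so a half turn about z gives the same grasp; the last joint's range is limited). The gripper opens to 85 mm and grips with 20 to 120 N. Pads are 22 mm wide; open, the fingers measure 114 mm over their backs; the gripper's body (76 mm by 85 mm) begins 54 mm behind the grasp point. The pads swing forward as they close: fully open they stand 13 mm farther back than shut.
Start: joints at [-1.271, 0.353, 1.633, -0, 1.155, -0.002], TCP at [185.773, -596.756, 404.681] pointing down, gripper open.
Joint ranges: [-2.63, 2.63], [-0.92, 2.1], [0.06, 2.66], [-1.3, 4.44], [0, 2.69], [-3.02, 3.02]. Speed limits (rad/s): [2.22, 2.22, 2.79, 3.14, 3.14, 3.14].

INTERFACE

Orientations are given as [roll, pitch, yaw] about the fixed x, y, z axes, in that order (R = Rz(yaw) Ry(pitch) Rx(roll)).
In Python, from rig import sense, grab_frame, camera_model, sign_off gives the robot as it stands. The module is installed in compiled form; this text tells all that it offers.
- The arm moves only by the tool step_arm, never from a script. Its argument "commands" is a list of rows, each a list of 3 entries, a list of its own where there are three numbers: the shift along the tool's x, y, z in mm, then the turn about the tool's z in rad, then the opening, from 0 (shut) to 1 (fully open). A call has 1 to 20 rows; each row shifts and turns the pose as measured when the row begins, along the tool's axes as they then stand; what a row does not reach is not made up. A row lasts 1/8 s, in which the tool goes at most 62.5 mm and 10.7 degrees, less where a joint would pass 70% of its speed; a pose out of reach is approached as far as the arm can. A call with a gripper value outside its range is refused whole. The fingers move at their own pace and stop on an object; "force" is the grip in N (left out, the last holds). Time passes only in rows, so rows that do not move let the fingers close. It gives the time, the measured TCP pose, the force and the opening at its end, in the units of the state.
- sense(): the state, without advancing time (a new reading comes with each control period).
- grab_frame(name): name is "scene" or "side" or "wrist"; returns the picture (384x512x3 uint8, blue, green, red); there is no depth.
- camera_model(name): a dict with "fx", "fy", "cx", "cy" (pixels), "dist" ([k1, k2, p1, p2, k3] as OpenCV has them; the pictures are not rectified), "R" (3x3) and "t" (3): a world point X has camera coordinates R X + t. Camera axes: x right, y down, z forward; pixel columns grow to the right and rows downward; lengths in mm; the calibration is good to about 2 mm. A picture is of the moment at which its call begins: read the wrist's pose just before it. camera_model takes no time and is no camera call; for the wrist camera it gives the pose at the moment of the call.
- sign_off(): hands the job in, once; it reports no verdict.
The state is a dict: "clock": time; "qpos": joint angles; "qvel": joint speeds; "joint_efforts": joint torques, N m; "eef_pos": TCP position; "tcp_rot": TCP orientation; "contact_force": force on the tool from outside, world axes, zero at the start; "wrist_torque": the same for the moment, N m; "opening": opening from 0.0 (shut) to 1.0 (fully open).
Only numpy, scipy, OpenCV 4.12 (cv2) and the standard library are available. Lean on these libraries where they do the work, as an engineer would, in place of code of your own. Each camera call takes 0.05 s, during which the arm holds its last target. There are 200 camera calls.

## Working session

There is one attempt and no reset: what is moved stays moved. The work goes in short steps, Python scripts to look and compute and a tool call to move; the robot and the scene stay as the last step left them, time stands still between calls to the robot, and variables do not carry over. Pictures are saved under pics/ and viewed, about 8 in all and at most 12, crops included, and the job is handed in when it is done.

Besides the shell and the picture viewer there is one more tool, called after "Emit:" as name([rows], argument=value, ...), one row to a line, values as JSON. step_arm: Moves the arm, as the interface text tells. Its arguments: {"type":"object","properties":{"commands":{"type":"array","items":{"type":"array"}},"force":{"type":"number"}},"required":["commands"]}

```bash
mkdir -p pics
cat > h.py <<'E'
import numpy as np, cv2
from rig import *
def ray(c,px):
    K=np.array([[c["fx"],0,c["cx"]],[0,c["fy"],c["cy"]],[0,0,1]]);R=np.array(c["R"]);t=np.array(c["t"])
    u=cv2.undistortPoints(np.array([[px]],float),K,np.array(c["dist"],float))[0,0]
    return -R.T@t, R.T@np.array([u[0],u[1],1])
def onplane(c,px,z):
    o,d=ray(c,px); return o+d*(z-o[2])/d[2]
def proj(c,X):
    K=np.array([[c["fx"],0,c["cx"]],[0,c["fy"],c["cy"]],[0,0,1]])
    return cv2.projectPoints(np.array(X,float).reshape(-1,1,3),cv2.Rodrigues(np.array(c["R"],float))[0],np.array(c["t"],float),K,np.array(c["dist"],float))[0][:,0]
E
python3 - <<'E'
from h import *
s=sense();print(s)
for n in("scene","side"):
    cv2.imwrite(f"pics/{n}0.png",grab_frame(n));c=camera_model(n);print(n,-np.array(c["R"]).T@np.array(c["t"]))
E
```

```text
{'clock': 0.0, 'qpos': array([-1.27138799e+00,  3.53667752e-01,  1.63416427e+00, -1.04925741e-06,
        1.15518932e+00, -2.40018926e-03]), 'qvel': array([-1.75927065e-05, -1.98774206e-04, -8.77994613e-05, -8.41098643e-04,
        2.22458143e-03,  1.38907380e-03]), 'joint_efforts': array([-2.93972858e-03, -6.05258131e+01, -3.42070270e+01, -2.01999760e-04,
        9.50241432e-03,  2.65224941e-05]), 'eef_pos': array([ 185.70743051, -596.51722248,  403.9363679 ]), 'tcp_rot': array([-3.14016397e+00, -2.46979150e-06,  3.01808946e-01]), 'contact_force': array([-0.63006388, -0.10236108,  0.31457372]), 'wrist_torque': array([ 0.00656868, -0.0156422 ,  0.01556138]), 'opening': 0.9980817837060779}
scene [1304.34793306 -120.65009793 1017.30616658]
side [389.67846601 717.07695314 849.49889588]
```

View pics/scene0.png

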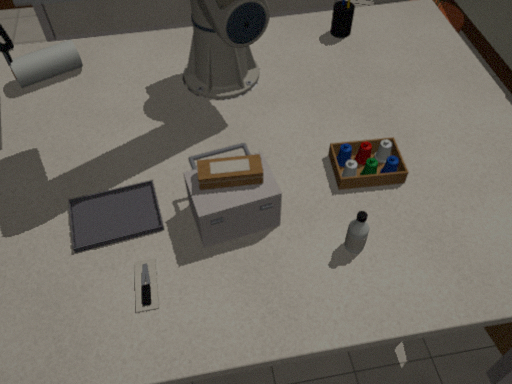

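View pics/side0.png

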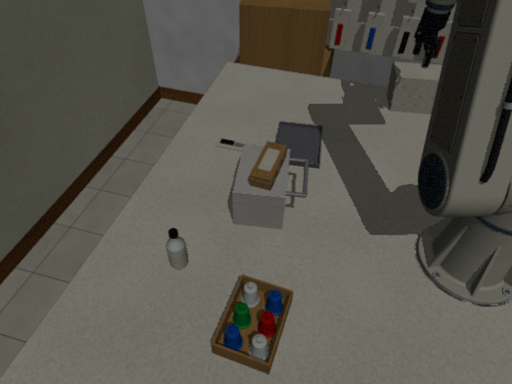

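Scene view: carton at about (230,171) on the bin, the bar behind it at (220,153), tray at (115,215) (robot's right), spools (367,163), oil (356,232), snips (146,285). Side view agrees: carton (268,165), bar (300,178), tray (300,143). I'll measure the carton and tray with masks and look closer at the crops.

Run:
```python
from h import *
a=cv2.imread("pics/scene0.png");b=cv2.imread("pics/side0.png")
def mask(im,roi,f):
    x0,y0,x1,y1=roi;m=np.zeros(im.shape[:2],np.uint8)
    h=cv2.cvtColor(im,cv2.COLOR_BGR2HSV);m[y0:y1,x0:x1]=(f(h)*255).astype(np.uint8)[y0:y1,x0:x1]
    m=cv2.morphologyEx(m,cv2.MORPH_CLOSE,np.ones((5,5)));m=cv2.morphologyEx(m,cv2.MORPH_OPEN,np.ones((3,3)))
    k=max(cv2.findContours(m,0,2)[0],key=cv2.contourArea);return cv2.convexHull(k)
brown=lambda h:(h[...,1]>90)&(h[...,0]<25)
for n,im,rc,rt in(("scene",a,(185,145,275,195),(60,175,168,255)),("side",b,(240,135,292,195),(270,118,328,170))):
    c=camera_model(n)
    k=mask(im,rc,brown);p=cv2.approxPolyDP(k,3,True)[:,0];print(n,"carton",p.tolist())
    for q in p: print("  z170",onplane(c,q.tolist(),170).round()[:2],"z130",onplane(c,q.tolist(),130).round()[:2])
    k=mask(im,rt,lambda h:h[...,2]<85);p=cv2.approxPolyDP(k,4,True)[:,0];print(n,"tray",p.tolist())
    for q in p: print("  z18",onplane(c,q.tolist(),18).round()[:2])
A=cv2.resize(a[135:250,165:290],None,fx=4,fy=4,interpolation=2);B=cv2.resize(b[130:235,220:320],None,fx=4,fy=4,interpolation=2)
B=cv2.copyMakeBorder(B,0,A.shape[0]-B.shape[0],0,0,0);o=np.hstack([A,B]);o=cv2.resize(o,(800,int(o.shape[0]*800/o.shape[1])));print(o.shape,A.shape)
cv2.imwrite("pics/crop.png",cv2.convertScaleAbs(o,alpha=1.4))
```

```text
scene carton [[259, 155], [262, 182], [200, 188], [197, 161]]
  z170 [536.  25.] z130 [499.  32.]
  z170 [618.  16.] z130 [586.  23.]
  z170 [ 609. -123.] z130 [ 576. -123.]
  z170 [ 526. -120.] z130 [ 490. -120.]
scene tray [[152, 182], [167, 222], [162, 230], [72, 252], [60, 212], [60, 175], [128, 175]]
  z18 [ 439. -246.]
  z18 [ 577. -217.]
  z18 [ 598. -230.]
  z18 [ 620. -444.]
  z18 [ 494. -479.]
  z18 [ 367. -487.]
  z18 [ 402. -308.]
side carton [[285, 145], [285, 155], [270, 189], [250, 184], [250, 174], [267, 142]]
  z170 [ 528. -121.] z130 [ 537. -170.]
  z170 [519. -79.] z130 [ 526. -125.]
  z170 [526.  60.] z130 [534.  21.]
  z170 [578.  57.] z130 [589.  19.]
  z170 [589.  22.] z130 [600. -19.]
  z170 [ 580. -119.] z130 [ 591. -168.]
side tray [[327, 118], [327, 146], [319, 167], [273, 169], [270, 143], [281, 121]]
  z18 [ 445. -510.]
  z18 [ 420. -346.]
  z18 [ 429. -231.]
  z18 [ 569. -178.]
  z18 [ 612. -304.]
  z18 [ 605. -441.]
(408, 800, 3) (460, 500, 3)
```

View pics/crop.png

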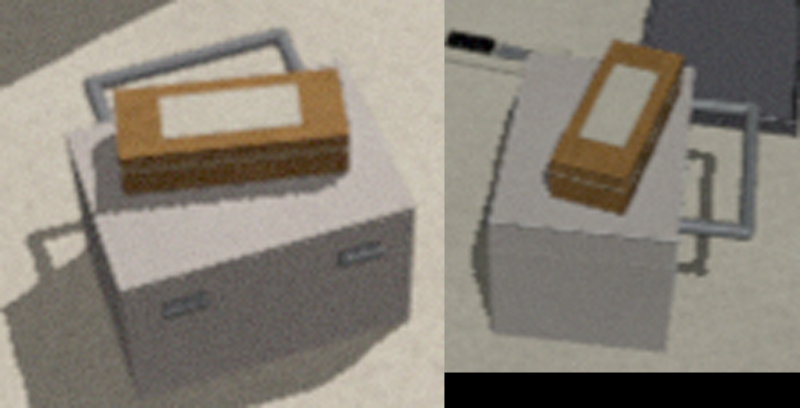

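Run:
```python
from h import *
S=camera_model("scene");D=camera_model("side")
s=lambda u,v:(165+u/3.556,135+v/3.556); d=lambda u,v:(220+(u-444.4)/3.556,130+v/3.556)
def show(t,c,pts,z):
    P=np.array([onplane(c,p,z)[:2] for p in pts]);print(t,P.round().tolist(),"mean",P.mean(0).round(1))
    for i in range(len(P)):
        e=P[(i+1)%len(P)]-P[i];print("   ",np.linalg.norm(e).round(),np.degrees(np.arctan2(e[1],e[0])).round(1))
show("lid scene",S,[s(70,133),s(125,290),s(413,208)],130)
show("lid side",D,[d(525,55),d(490,222),d(675,240),d(690,70)],130)
show("bar scene",S,[s(92,83),s(280,35)],115)
show("bar side",D,[d(752,105),d(745,232)],115)
show("carton scene",S,[s(115,90),s(338,70),s(350,148),s(118,157)],170)
show("carton side",D,[d(617,42),d(683,55),d(630,186),d(550,165)],170)
show("tray scene",S,[(154,183),(162,230),(74,248),(69,198)],18)
show("tray side",D,[(281,124),(322,125),(320,165),(273,160)],18)
```

```text
lid scene [[521.0, -154.0], [657.0, -132.0], [628.0, 60.0]] mean [602.1 -75.3]
    138.0 9.0
    194.0 98.7
    239.0 -116.7
lid side [[656.0, -131.0], [623.0, 62.0], [489.0, 40.0], [520.0, -152.0]] mean [572.3 -45.4]
    195.0 99.7
    136.0 -170.7
    195.0 -80.8
    138.0 9.1
bar scene [[464.0, -135.0], [444.0, 3.0]] mean [453.8 -65.6]
    139.0 98.5
    139.0 -81.5
bar side [[465.0, -142.0], [443.0, 2.0]] mean [453.8 -69.7]
    146.0 98.5
    146.0 -81.5
carton scene [[524.0, -119.0], [535.0, 28.0], [603.0, 23.0], [582.0, -124.0]] mean [561.2 -48.2]
    148.0 85.9
    68.0 -4.5
    148.0 -98.2
    58.0 175.5
carton side [[576.0, -121.0], [522.0, -121.0], [526.0, 35.0], [587.0, 31.0]] mean [552.9 -43.9]
    54.0 179.6
    156.0 88.6
    61.0 -3.8
    152.0 -94.0
tray scene [[443.0, -241.0], [598.0, -230.0], [610.0, -440.0], [452.0, -459.0]] mean [ 525.8 -342.7]
    155.0 4.0
    210.0 -86.9
    159.0 -172.9
    218.0 92.3
tray side [[600.0, -423.0], [456.0, -461.0], [427.0, -241.0], [580.0, -220.0]] mean [ 515.8 -336.3]
    150.0 -165.1
    222.0 97.3
    154.0 7.9
    204.0 -84.2
```

Emit:
step_arm([
  [[43,-35,-3],0,1],
  [[43,-35,-3],0,1],
  [[43,-35,-3],0,1],
  [[43,-35,-3],0,1],
  [[43,-35,-3],0,1],
  [[43,-35,-3],0,1],
  [[43,-35,-3],0,1],
  [[43,-35,-3],0,1],
  [[43,-35,-3],0,1],
  [[43,-35,-3],0,1],
  [[43,-35,-3],0,1],
  [[43,-35,-3],0,1],
  [[0,0,0],-0.17,1],
  [[0,0,0],-0.17,1],
  [[0,0,0],-0.17,1],
  [[0,0,0],-0.17,1],
  [[0,0,0],-0.17,1],
  [[0,0,0],-0.17,1],
  [[0,0,0],-0.17,1],
  [[0,0,0],0,1],
])

```text
clock: 2.6
eef_pos: [563.4, -22.7, 435.9]
tcp_rot: [-3.134, -0.003, 1.528]
contact_force: [-0.6, -0.1, 0.0]
opening: 0.999
```

Run:
```python
from h import *
s=sense();print({k:np.round(s[k],3) for k in("clock","eef_pos","tcp_rot","qpos","contact_force")})
c=camera_model("wrist");print(-np.array(c["R"]).T@np.array(c["t"]),c["R"]);cv2.imwrite("pics/w1.png",grab_frame("wrist"))
```

```text
{'clock': np.float64(2.6), 'eef_pos': array([563.449, -22.66 , 435.875]), 'tcp_rot': array([-3.134e+00, -3.000e-03,  1.528e+00]), 'qpos': array([-0.044,  0.231,  1.729,  0.003,  1.189, -0.002]), 'contact_force': array([-0.574, -0.116,  0.007])}
[566.61593441  54.65444332 405.90465156] [[ 0.99901544 -0.04362488 -0.00806299]
 [-0.03916654 -0.95265026  0.30153518]
 [-0.02083565 -0.3009225  -0.95342096]]
```

View pics/w1.png

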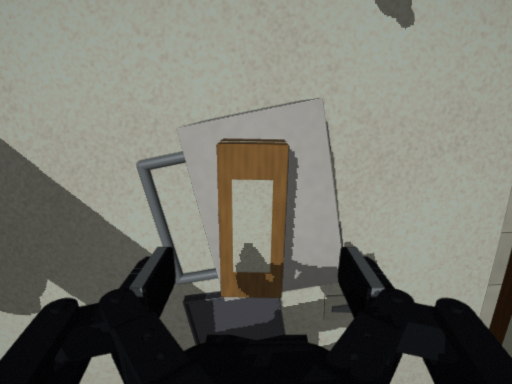

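Wrist view: carton top corners at about (217,143), (288,143), (283,298), (222,297). The bar runs from (143,163) to (178,279).

Run:
```python
from h import *
im=cv2.imread("pics/w1.png");c=camera_model("wrist")
P=np.array([onplane(c,p,170)[:2] for p in [(217,143),(288,143),(283,298),(222,297)]])
e=lambda a,b:(np.linalg.norm(P[b]-P[a]).round(1),np.degrees(np.arctan2(*(P[a]-P[b])[::-1])).round(1))
print(P.round(),P.mean(0).round(1),e(1,0),e(2,3),e(0,3),e(1,2))
B=np.array([onplane(c,p,115)[:2] for p in [(143,163),(178,279)]]);print("bar",B.round(1),B.mean(0))
L=np.array([onplane(c,p,130)[:2] for p in [(181,128),(323,99),(342,262)]]);print("lid",L.round(1))
```

```text
[[ 531.   26.]
 [ 589.   23.]
 [ 583. -128.]
 [ 523. -124.]] [556.5 -50.7] (np.float64(58.4), np.float64(-2.6)) (np.float64(60.3), np.float64(-3.4)) (np.float64(150.8), np.float64(86.8)) (np.float64(151.6), np.float64(87.5))
bar [[ 443.3    2.6]
 [ 461.8 -138.8]] [452.53417785 -68.09253466]
lid [[ 491.9   37.2]
 [ 626.3   57.4]
 [ 651.4 -114.4]]
```

Emit:
step_arm([
  [[-14,-3,20],0.01,1],
  [[-13,-3,30],0,1],
  [[0,0,40],0,1],
  [[0,0,15],0,1],
  [[0,0,15],0,1],
  [[0,0,0],0,1],
], force=40)

```text
clock: 3.4
eef_pos: [556.0, -49.5, 314.1]
tcp_rot: [-3.137, -0.003, 1.497]
contact_force: [0.0, -0.9, 0.1]
opening: 1.001
```

Emit:
step_arm([
  [[0,0,5],-0.02,1],
  [[0,0,0],0,1],
  [[0,0,0],0,0],
  [[0,0,0],0,0],
  [[0,0,0],0,0],
  [[0,0,0],0,0],
  [[0,0,0],0,0],
  [[0,0,0],0,0],
], force=40)

```text
clock: 4.4
eef_pos: [557.0, -49.3, 311.4]
tcp_rot: [-3.141, -0.003, 1.518]
contact_force: [-0.1, 0.2, -0.6]
opening: 0.696
```

Emit:
step_arm([
  [[0,0,-10],0,0],
  [[0,0,-20],0,0],
  [[0,0,-25],0,0],
  [[0,0,-15],0,0],
  [[-15,-1,0],0,0],
  [[-30,-2,0],0,0],
  [[-40,-3,0],0,0],
  [[-40,-3,0],0,0],
  [[-40,-3,0],0,0],
  [[-40,-3,0],0,0],
  [[-40,-3,0],0,0],
  [[-30,-3,0],0,0],
  [[-15,-1,0],0,0],
  [[0,0,0],-0.07,0],
  [[0,0,0],-0.07,0],
  [[0,0,0],0,0],
])

```text
clock: 6.4
eef_pos: [511.9, -353.3, 373.4]
tcp_rot: [-3.128, -0.009, 1.66]
contact_force: [-0.2, 0.0, -3.5]
opening: 0.695
```

Run:
```python
from h import *
s=sense();print({k:np.round(s[k],3) for k in("eef_pos","tcp_rot","contact_force","opening")})
o=np.hstack([grab_frame("wrist"),np.zeros((384,5,3),np.uint8)]);d=grab_frame("scene")[110:270,40:300];d=cv2.resize(d,None,fx=384/160,fy=384/160,interpolation=2)
o=np.hstack([o,d]);print(o.shape);cv2.imwrite("pics/c2.png",cv2.convertScaleAbs(cv2.resize(o,(800,int(384*800/o.shape[1]))),alpha=1.5))
cv2.imwrite("pics/side2.png",grab_frame("side"))
```

```text
{'eef_pos': array([ 511.942, -353.298,  373.395]), 'tcp_rot': array([-3.128, -0.009,  1.66 ]), 'contact_force': array([-0.209,  0.048, -3.496]), 'opening': np.float64(0.695)}
(384, 1141, 3)
```

View pics/c2.png

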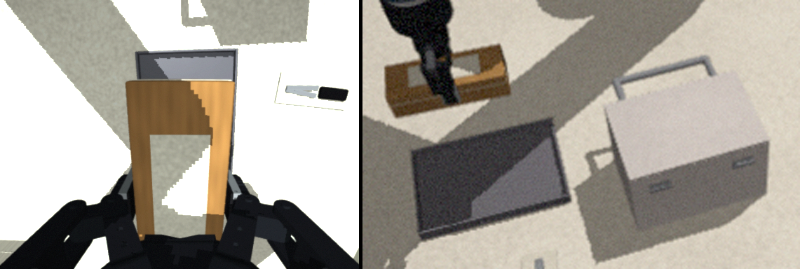

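Left half (wrist): tray's +y rim corners at (136,51) and (238,49) of the mosaic. Right half (scene): tray corners at (411,150), (552,118), (570,204), (419,240), carton held level above it.

Run:
```python
from h import *
f=800/1141
c=camera_model("wrist");W=np.array([onplane(c,(u/f,v/f),18)[:2] for u,v in[(136,51),(238,49)]]);e=W[1]-W[0];print(W.round(),np.hypot(*e),np.degrees(np.arctan2(e[1],e[0])))
a=np.arctan2(e[1],e[0]);print("centre",W.mean(0)+109*np.array([np.sin(a),-np.cos(a)]))
c=camera_model("scene");P=np.array([onplane(c,(40+(u/f-517)/2.4,110+v/f/2.4),18)[:2] for u,v in[(411,150),(552,118),(570,204),(419,240)]])
print(P.round(),P.mean(0))
for i in range(4):
    e=P[(i+1)%4]-P[i];print(np.hypot(*e).round(),np.degrees(np.arctan2(e[1],e[0])).round(1))
```

```text
[[ 431. -247.]
 [ 585. -230.]] 155.5279476107862 6.134946165973441
centre [ 519.6440157  -347.04787159]
[[ 456. -460.]
 [ 433. -244.]
 [ 603. -228.]
 [ 623. -440.]] [ 528.39717997 -342.92239837]
216.0 96.1
171.0 5.7
214.0 -84.6
168.0 -173.4
```

Emit:
step_arm([
  [[4,5,10],0,0],
  [[4,6,25],0,0],
  [[0,0,40],0,0],
  [[0,0,40],0,0],
  [[0,0,30],0,0],
  [[0,0,15],0,0],
  [[0,0,8],0,0],
  [[0,0,0],0,0],
])

```text
clock: 7.55
eef_pos: [523.0, -340.2, 199.3]
tcp_rot: [-3.131, -0.007, 1.657]
contact_force: [0.5, 0.5, -3.4]
opening: 0.696
```

Emit:
step_arm([
  [[0,0,6],0,0],
  [[0,0,5],0,0],
  [[0,0,2],0,0],
  [[0,0,0],0,0],
])

```text
clock: 8.05
eef_pos: [523.9, -340.9, 188.2]
tcp_rot: [-3.135, -0.005, 1.657]
contact_force: [0.7, 0.8, -3.1]
opening: 0.693
```

Emit:
step_arm([
  [[0,0,2],0,0],
  [[0,0,1.5],0,0],
  [[0,0,0],0,0],
])

```text
clock: 8.43
eef_pos: [524.0, -341.0, 185.2]
tcp_rot: [-3.136, -0.004, 1.657]
contact_force: [-0.4, 0.4, -3.0]
opening: 0.696
```

Emit:
step_arm([
  [[0,0,2],0,0],
  [[0,0,1],0,0],
  [[0,0,0],0,0],
])

```text
clock: 8.8
eef_pos: [524.0, -341.0, 185.4]
tcp_rot: [-3.136, -0.004, 1.657]
contact_force: [-1.4, 0.7, -3.1]
opening: 0.698
```

Emit:
step_arm([
  [[0,0,4],0,0],
  [[0,0,0],0,0],
])

```text
clock: 9.05
eef_pos: [524.4, -341.3, 185.6]
tcp_rot: [-3.137, -0.003, 1.657]
contact_force: [0.3, 0.4, -3.0]
opening: 0.697
```

Emit:
step_arm([
  [[0,0,0],0,0.95],
  [[0,0,0],0,0.95],
  [[0,0,0],0,0.95],
  [[0,0,0],0,0.95],
  [[0,0,-10],0,0.95],
  [[0,0,-25],0,0.95],
  [[0,0,-40],0,0.95],
  [[0,0,-50],0,0.95],
  [[0,0,-50],0,0.95],
  [[0,0,-40],0,0.95],
  [[0,0,0],0,0.95],
])

```text
clock: 10.42
eef_pos: [525.5, -342.0, 410.2]
tcp_rot: [-3.138, -0.002, 1.657]
contact_force: [-0.7, 0.5, -0.6]
opening: 0.948
```

Run:
```python
from h import *
s=sense();print({k:np.round(s[k],3) for k in("eef_pos","tcp_rot","qpos","contact_force","opening")})
o=grab_frame("wrist");d=grab_frame("side")[100:260,200:340]
d=cv2.resize(d,None,fx=2.4,fy=2.4,interpolation=2);cv2.imwrite("pics/c3.png",cv2.convertScaleAbs(cv2.resize(np.hstack([o,d]),(800,363)),alpha=1.2))
```

```text
{'eef_pos': array([ 525.518, -342.001,  410.217]), 'tcp_rot': array([-3.138e+00, -2.000e-03,  1.657e+00]), 'qpos': array([-0.579,  0.352,  1.622, -0.   ,  1.171, -0.665]), 'contact_force': array([-0.743,  0.49 , -0.555]), 'opening': np.float64(0.948)}
```

View pics/c3.png

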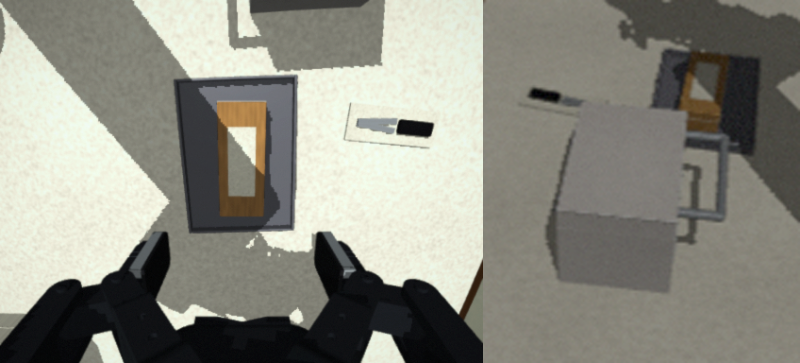

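Carton lies flat inside the tray with clear margins all round, mosaic (242,158); the bin and lid are shut and undisturbed. Next the bar, with part-open jaws so that the far finger clears the lid edge.

Emit:
step_arm([
  [[20,-3,0],0,0.4],
  [[35,-6,0],0,0.4],
  [[45,-8,0],0,0.4],
  [[45,-8,0],0,0.4],
  [[45,-8,0],0,0.4],
  [[45,-8,0],0,0.4],
  [[30,-5,10],0,0.4],
  [[15,-2,20],-0.035,0.4],
  [[0,0,15],-0.03,0.4],
  [[0,0,0],0,0.4],
], force=30)

```text
clock: 11.78
eef_pos: [439.0, -48.7, 350.9]
tcp_rot: [-3.112, -0.02, 1.724]
contact_force: [0.4, -0.1, -0.4]
opening: 0.4
```

Run:
```python
from h import *
s=sense();print({k:np.round(s[k],3) for k in("eef_pos","tcp_rot","contact_force","opening")})
cv2.imwrite("pics/w4.png",cv2.convertScaleAbs(grab_frame("wrist"),alpha=1.2))
R=cv2.Rodrigues(np.zeros(3))[0]
```

```text
{'eef_pos': array([439.001, -48.696, 350.897]), 'tcp_rot': array([-3.112, -0.02 ,  1.724]), 'contact_force': array([ 0.419, -0.076, -0.396]), 'opening': np.float64(0.4)}
```

View pics/w4.png

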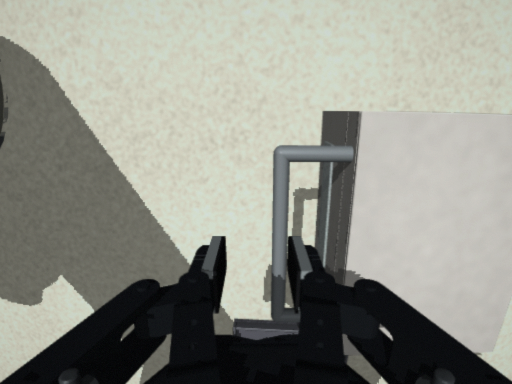

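Wrist view: the bar runs vertically from (281,153) to about (279,312), parallel to the pads and just right of the jaw centre (257).

Run:
```python
from h import *
from scipy.spatial.transform import Rotation as Ro
s=sense();c=camera_model("wrist");R=Ro.from_euler("xyz",s["tcp_rot"]).as_matrix()
B=np.array([onplane(c,p,115) for p in [(281,153),(280.5,200),(279.5,260),(279,312)]]);print(B.round(1))
e=B[0]-B[2];print(np.degrees(np.arctan2(e[1],e[0])))
a=np.arctan2(e[1],e[0]);mid=B[0]-64*np.array([np.cos(a),np.sin(a),0]);print("mid",mid)
print("tool frame mid",R.T@(mid-s["eef_pos"]))
g=s["eef_pos"]+R@[0,0,155];print("grasp pt",g,"axis z",R[:,2])
```

```text
[[ 4.428e+02 -2.000e-01  1.150e+02]
 [ 4.488e+02 -3.560e+01  1.150e+02]
 [ 4.571e+02 -8.630e+01  1.150e+02]
 [ 4.658e+02 -1.370e+02  1.150e+02]]
99.3775387281044
mid [453.25838595 -63.30919175 115.        ]
tool frame mid [-20.93566277  18.33500281 235.69327137]
grasp pt [434.47982996 -46.61382429 196.57517323] axis z [-0.03120617  0.01480754 -0.99940328]
```

Emit:
step_arm([
  [[-12,10,0],0,0.4],
  [[-12,9,0],0,0.4],
  [[0,0,10],0,0.4],
  [[0,0,10],0,0.4],
  [[0,0,0],0,0.4],
])

```text
clock: 12.45
eef_pos: [463.1, -71.9, 329.7]
tcp_rot: [-3.114, -0.019, 1.72]
contact_force: [-0.6, -0.4, -0.3]
opening: 0.401
```

```bash
cat > g.py <<'E'
from h import *
from scipy.spatial.transform import Rotation as Ro
s=sense();R=Ro.from_euler("xyz",s["tcp_rot"]).as_matrix();g=s["eef_pos"]+R@[0,0,155]
print("t",s["clock"].round(2),"tcp",s["eef_pos"].round(1),s["tcp_rot"].round(4),"grasp",g.round(1),"F",s["contact_force"].round(1),"op",s["opening"].round(3))
print("bar in tool from grasp",(R.T@(np.array([453.8,-67,115])-g)).round(1),"q",s["qpos"].round(2))
E
python3 g.py
```

```text
Traceback (most recent call last):
  File "g.py", line 4, in <module>
    print("t",s["clock"].round(2),"tcp",s["eef_pos"].round(1),s["tcp_rot"].round(4),"grasp",g.round(1),"F",s["contact_force"].round(1),"op",s["opening"].round(3))
              ^^^^^^^^^^^^^^^^
AttributeError: 'float' object has no attribute 'round'
```

```bash
sed -i 's/s\["clock"\].round(2)/round(s["clock"],2)/; s/s\["opening"\].round(3)/round(float(s["opening"]),3)/' g.py; python3 g.py
```

```text
t 12.45 tcp [463.1 -71.9 329.7] [-3.114  -0.019   1.7204] grasp [458.4 -69.6 174.7] F [-0.6 -0.4 -0.3] op 0.401
bar in tool from grasp [ 2.1 -2.5 59.9] q [-0.16  0.21  2.02  0.01  0.94 -0.32]
```

Emit:
step_arm([
  [[2,-2,10],0,0.4],
  [[0,0,15],0,0.4],
  [[0,0,15],0,0.4],
  [[0,0,12],0,0.4],
  [[0,0,8],0,0.4],
  [[0,0,0],0,0.4],
])

```text
clock: 13.2
eef_pos: [457.8, -68.4, 265.1]
tcp_rot: [-3.113, -0.02, 1.721]
contact_force: [0.1, 0.3, 1.0]
opening: 0.395
```

```bash
python3 g.py
```

```text
t 13.2 tcp [457.8 -68.4 265.1] [-3.1125 -0.0195  1.7211] grasp [452.9 -66.1 110.1] F [0.1 0.3 1. ] op 0.395
bar in tool from grasp [-0.9  0.6 -4.9] q [-0.16  0.31  2.08  0.01  0.79 -0.32]
```

Emit:
step_arm([
  [[0,0,-2],0,0],
  [[0,0,0],0,0],
  [[0,0,0],0,0],
  [[0,0,0],0,0],
  [[0,0,0],0,0],
], force=30)

```text
clock: 13.82
eef_pos: [457.8, -68.5, 267.9]
tcp_rot: [-3.113, -0.019, 1.721]
contact_force: [-1.0, -1.4, -2.5]
opening: 0.126
```

```bash
python3 g.py
cat > arc.py <<'E'
# usage: arc.py theta_target(rad) rows ; bar position relative to start grasp S, plan in tool axes
import sys
from h import *
from scipy.spatial.transform import Rotation as Ro
S=np.array(eval(open("S.txt").read()));h=np.radians(8.9);ux=np.array([np.cos(h),np.sin(h),0]);uz=np.array([0,0,1.]);a0=np.arctan2(15,190);r=np.hypot(15,190)
pos=lambda th:S+r*((np.cos(a0)-np.cos(a0+th))*ux+(np.sin(a0+th)-np.sin(a0))*uz)
s=sense();R=Ro.from_euler("xyz",s["tcp_rot"]).as_matrix();g=s["eef_pos"]+R@[0,0,155]
d=g-S;X=d@ux-r*np.cos(a0);Z=d@uz+r*np.sin(a0)
th=np.arctan2(Z,-X)-a0;thx=np.arccos(np.clip(-X/r,-1,1))-a0
print("theta atan %.3f from x %.3f radius err %.1f lateral %.1f"%(th,thx,np.hypot(X,Z)-r,d@[-ux[1],ux[0],0]),"F",s["contact_force"].round(1),"yaw",round(float(s["tcp_rot"][2]),3),"tilt",R[:2,2].round(3),"op",round(float(s["opening"]),3),"t",round(s["clock"],2))
if len(sys.argv)>1:
    n=int(sys.argv[2]);t=th+(float(sys.argv[1])-th)*(1-np.cos(np.pi*np.arange(1,n+1)/n))/2;p=g
    for k in t: q=pos(k);print((R.T@(q-p)).round(1).tolist());p=q
E
```

```text
t 13.82 tcp [457.8 -68.5 267.9] [-3.113  -0.0193  1.7212] grasp [453.  -66.2 113. ] F [-1.  -1.4 -2.5] op 0.126
bar in tool from grasp [-0.8  0.7 -2. ] q [-0.16  0.3   2.08  0.01  0.79 -0.32]
```

```bash
echo "[453.0,-66.2,113.0]" > S.txt; python3 arc.py 0.3 8
```

```text
theta atan 0.000 from x -0.002 radius err 0.0 lateral -0.0 F [-1.  -1.4 -2.5] yaw 1.721 tilt [-0.031  0.015] op 0.126 t 13.82
[0.1, 0.2, -2.2]
[0.1, 0.5, -6.2]
[0.2, 1.1, -9.2]
[0.2, 1.9, -10.8]
[0.2, 2.5, -10.6]
[0.2, 2.6, -8.9]
[0.1, 2.0, -5.9]
[0.0, 0.7, -2.0]
```

Emit:
step_arm([
  [[0,0,-4],0,0],
  [[0,1,-7],0,0],
  [[0,1,-9],0,0],
  [[0,2,-11],0,0],
  [[0,2.5,-10],0,0],
  [[0,2.5,-8],0,0],
  [[0,1,-4],0,0],
  [[0,0,0],0,0],
])

```text
clock: 14.82
eef_pos: [470.4, -66.9, 324.9]
tcp_rot: [-3.115, -0.021, 1.721]
contact_force: [-0.7, 3.4, -3.3]
opening: 0.127
```

```bash
python3 arc.py 0.7 11
```

```text
theta atan 0.307 from x 0.300 radius err 0.5 lateral -0.1 F [-0.7  3.4 -3.3] yaw 1.721 tilt [-0.03   0.017] op 0.127 t 14.82
[0.1, 1.0, -1.2]
[0.1, 1.6, -4.1]
[0.1, 2.8, -6.4]
[0.2, 3.9, -8.1]
[0.2, 4.9, -9.0]
[0.2, 5.6, -9.0]
[0.2, 5.9, -8.4]
[0.2, 5.5, -7.1]
[0.1, 4.5, -5.3]
[0.1, 3.0, -3.3]
[0.0, 1.0, -1.1]
```

Tracks the arc very well (radius error 0.5 mm, forces around 3 N).

Emit:
step_arm([
  [[0,1,-3],0,0],
  [[0,2,-5],0,0],
  [[0,3,-7],0,0],
  [[0,4,-8],0,0],
  [[0,5,-9],0,0],
  [[0,5.5,-9],0,0],
  [[0,6,-8],0,0],
  [[0,5.5,-7],0,0],
  [[0,4,-4],0,0],
  [[0,2,-2],0,0],
  [[0,0,0],0,0],
])

```text
clock: 16.2
eef_pos: [510.5, -61.3, 388.2]
tcp_rot: [-3.108, -0.025, 1.72]
contact_force: [-0.5, 4.5, -2.6]
opening: 0.128
```

```bash
python3 arc.py 1.1 11
```

```text
theta atan 0.698 from x 0.685 radius err 2.4 lateral -0.2 F [-0.5  4.5 -2.6] yaw 1.72 tilt [-0.037  0.019] op 0.128 t 16.2
[0.2, 2.8, 0.5]
[0.1, 3.1, -3.3]
[0.2, 5.1, -5.0]
[0.2, 6.8, -6.1]
[0.2, 8.1, -6.6]
[0.2, 8.8, -6.4]
[0.2, 8.8, -5.6]
[0.2, 8.0, -4.5]
[0.1, 6.3, -3.3]
[0.1, 4.1, -2.0]
[0.0, 1.4, -0.6]
```

Emit:
step_arm([
  [[0,2.5,0],0,0],
  [[0,4,-3],0,0],
  [[0,5,-5],0,0],
  [[0,7,-6],0,0],
  [[0,8,-6.5],0,0],
  [[0,9,-6.5],0,0],
  [[0,9,-5.5],0,0],
  [[0,8,-4.5],0,0],
  [[0,6,-3.5],0,0],
  [[0,3,-1],0,0],
  [[0,0,0],0,0],
])

```text
clock: 17.58
eef_pos: [567.7, -52.9, 429.2]
tcp_rot: [-3.084, -0.028, 1.719]
contact_force: [-1.0, 3.8, -1.9]
opening: 0.127
```

```bash
python3 arc.py 1.3 8
```

```text
theta atan 1.050 from x 1.038 radius err 4.7 lateral -0.1 F [-1.   3.8 -1.9] yaw 1.719 tilt [-0.062  0.02 ] op 0.127 t 17.57
[0.1, 3.9, 3.3]
[0.1, 4.6, -2.4]
[0.1, 7.0, -3.3]
[0.1, 8.4, -3.5]
[0.1, 8.6, -3.1]
[0.1, 7.4, -2.3]
[0.1, 5.0, -1.4]
[0.0, 1.8, -0.5]
```

Emit:
step_arm([
  [[0,3,2],0,0],
  [[0,5,0],0,0],
  [[0,6,-1],0,0],
  [[0,8,-2],0,0],
  [[0,8,-3],0,0],
  [[0,7,-2],0,0],
  [[0,5,-1],0,0],
  [[0,2,0],0,0],
  [[0,0,0],0,0],
])

```text
clock: 18.7
eef_pos: [610.0, -46.5, 443.4]
tcp_rot: [-3.08, -0.028, 1.72]
contact_force: [-1.3, 4.5, 0.0]
opening: 0.128
```

```bash
python3 arc.py 1.32 3
python3 - <<'E'
from h import *
a=grab_frame("scene")[80:270,130:330];b=grab_frame("side")[70:260,200:400]
o=cv2.convertScaleAbs(cv2.resize(np.hstack([a,b]),(800,380),interpolation=2),alpha=1.4);cv2.imwrite("pics/c5.png",o)
E
```

```text
theta atan 1.279 from x 1.274 radius err 4.6 lateral -0.4 F [-1.3  4.5  0. ] yaw 1.72 tilt [-0.065  0.019] op 0.128 t 18.7
[0.3, 3.1, 3.9]
[0.0, 3.8, -1.0]
[0.0, 1.9, -0.5]
```

View pics/c5.png

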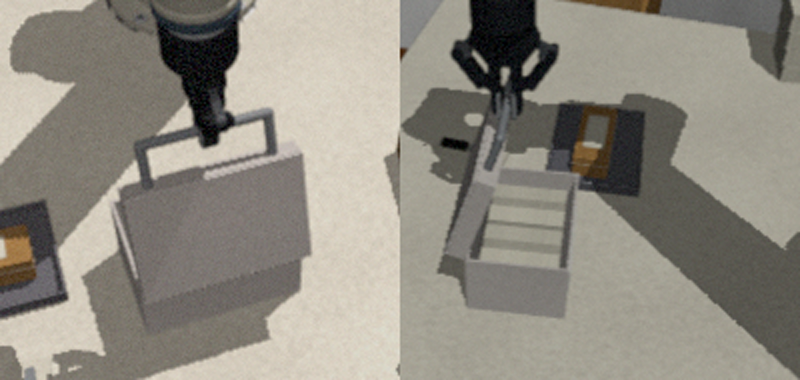

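Left half (scene): lid near upright, bar ends at about (138,147) and (270,113), gripped in the middle. Right half (side): bin open, lid leaning a little toward the robot, carton still in its tray. About 9 mm remain.

Emit:
step_arm([
  [[0,3,1],0,0],
  [[0,4,1],0,0],
  [[0,2.5,0],0,0],
  [[0,0,0],0,0],
  [[0,0,0],0,0],
])

```text
clock: 19.42
eef_pos: [619.9, -44.9, 445.1]
tcp_rot: [-3.086, -0.028, 1.72]
contact_force: [-2.7, 4.3, 2.8]
opening: 0.123
```

```bash
python3 arc.py 1.32 2
python3 - <<'E'
from h import *
from scipy.spatial.transform import Rotation as Ro
s=sense();R=Ro.from_euler("xyz",s["tcp_rot"]).as_matrix();g=s["eef_pos"]+R@[0,0,155];print("grasp",g.round(1))
a=grab_frame("scene");cv2.imwrite("pics/c6.png",cv2.resize(cv2.convertScaleAbs(a[120:190,180:300],alpha=1.4),None,fx=6,fy=6,interpolation=2))
c=camera_model("scene");h=np.radians(8.9);u=np.array([np.cos(h),np.sin(h),0]);w=np.array([-u[1],u[0],0])
S=np.array([453.0,-66.2,115]);H=S+190*u-[0,0,15]
for th in(1.2,1.32,1.44):
    b=H-190.6*np.cos(th+.0788)*u+np.array([0,0,190.6*np.sin(th+.0788)]);print(th,((proj(c,[b-64*w,b+64*w])-[180,120])*6).round())
E
```

```text
theta atan 1.335 from x 1.331 radius err 4.2 lateral -0.4 F [-2.7  4.3  2.8] yaw 1.72 tilt [-0.059  0.019] op 0.123 t 19.43
[0.3, -0.5, 4.4]
[-0.0, -1.4, 0.3]
grasp [610.7 -41.9 290.4]
1.2 [[126. 171.]
 [474.  81.]]
1.32 [[142. 205.]
 [496. 112.]]
1.44 [[160. 246.]
 [519. 152.]]
```

View pics/c6.png

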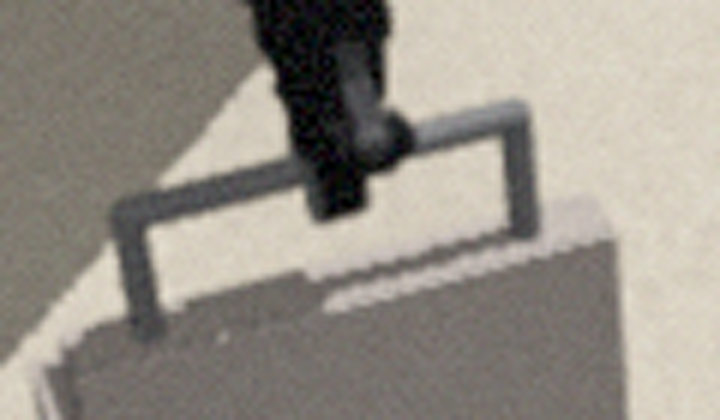

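The picture's bar line ((130,210)–(517,112)) gives about 1.33 rad, agreeing with the arm's 1.331. I'll ease back 2 mm.

Emit:
step_arm([
  [[0,-2,0],0,0],
  [[0,0,0],0,0],
  [[0,0,0],0,0],
])

```text
clock: 19.85
eef_pos: [617.6, -45.3, 444.7]
tcp_rot: [-3.085, -0.028, 1.72]
contact_force: [-1.7, 3.0, 0.3]
opening: 0.126
```

```bash
python3 arc.py
```

```text
theta atan 1.323 from x 1.319 radius err 4.2 lateral -0.4 F [-1.7  3.   0.3] yaw 1.72 tilt [-0.06   0.019] op 0.126 t 19.85
```

Measured at 1.32 rad, steady, with the bar gripped.

```bash
python3 -c "
from rig import *
print(sign_off())"
```

```text
the job is handed in; nothing more can be done
None
```

I moved the carton off the lid and laid it flat in the grey tray. Then I gripped the lid's bar, swung the lid up to its balance point, and handed in at about 20 s with the bar still held.

- **Lid:** the arm's position gives 1.32 rad (1.319 to 1.323), and the wrist force is about 3 N, mostly sideways. I first went to 1.33 rad, where the scene picture agreed with the arm to about 0.01 rad, then eased back 2 mm. I took no picture after that last step.
- **Carton:** the wrist picture after release showed it flat in the tray with clear margins all round. It was still in the tray when I looked again with the lid nearly up.
- **Other goods:** the arm stayed clear of the spools, oil and snips, but I did not measure their positions again at the end.
- **What disagreed:** the grip point ended about 4 mm outside the ideal arc, mostly upwards, probably from the pads sliding slightly on the bar. The tool also leaned about 3.6 degrees by the end, and the grip held throughout.

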